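Shut and pin the brazing jig

ROBOT

A 6-joint arm with a two-finger parallel gripper is mounted at the origin on the work surface. World frame = base frame: x ahead of the robot, y to its left, z up, the work surface at z = 0. Lengths are in mm, angles in degrees, forces in N, time in s.
With the tool pointing down it reaches from about 350 to 800 mm from the base axis. Payload 7.3 kg.
Tool frame: the origin (TCP) lies midway between the tips of the shut fingers; the grasp point (between the pads) lies 19 mm behind it; z points along the fingers, y is the line along which they close (so a half turn about z gives the same grasp; the last joint's range is limited). The gripper opens to 85 mm and grips with 20 to 120 N. Pads are 22 mm wide; open, the fingers measure 114 mm over their backs; the gripper's body (76 mm by 85 mm) begins 54 mm behind the grasp point. The pads swing forward as they close: fully open they stand 13 mm farther back than shut.
Start: joints at [-78.151, 19.595, 87.324, -0, 73.075, -8.365], TCP at [181.424, -492.676, 231.322] pointing down, gripper open.
Joint ranges: [-145.02, 145.02], [-44.19, 115.74], [2.07, 154.8], [-57.11, 237.11], [16.16, 152.29], [-177.93, 177.93]. Speed limits (degrees/s): [147.25, 147.25, 180, 180, 180, 180].

INTERFACE

Orientations are given as [roll, pitch, yaw] about the fixed x, y, z axes, in that order (R = Rz(yaw) Ry(pitch) Rx(roll)).
In Python, from plant import status, imaging, hand_in gives the robot as it stands. The module is installed in compiled form; this text tells all that it offers.
- The arm moves only by the tool send_rows, never from a script. Its argument "motion" is a list of rows, each an object of numbers: "tx", "ty", "tz": the shift along the tool's x, y, z as a fraction of full scale; "rx", "ry", "rz": the turn, a rotation vector about the tool's x, y, z as a fraction of full scale; "claw": the closure in counts, from 0 (fully open) to 255 (shut). A call has 1 to 20 rows; each row shifts and turns the commanded pose from where the row before left it, along the tool's axes as they then stand; what a row does not reach is not made up. Full scale, the value 1, is 60 mm for a shift and 0.08 rad for a turn. A row lasts 1/8 s, in which the tool goes at most 62.5 mm and 10.7 degrees, less where a joint would pass 70% of its speed; a pose out of reach is approached as far as the arm can. A call with a number of a shift or a turn outside -1 to 1 is refused whole. A call with a gripper value outside its range is refused whole. The fingers move at their own pace and stop on an object; "newtons" is the grip in N (left out, the last holds). Time passes only in rows, so rows that do not move let the fingers close. It gives the time, the measured TCP pose, the force, the opening and the grip force at its end, in the units of the state.
- status.get_obs(): the state, without advancing time (a new reading comes with each control period).
- imaging.get_image(name): name is "scene" or "top" or "wrist"; returns the picture (420x560x3 uint8, red, green, blue); there is no depth.
- imaging.camera_info(name): a dict with "vfov" (degrees; the focal length in pixels is half the picture's height over the tangent of half this angle, whatever the lens; pixels are square), "cx", "cy" (the principal point, pixels), "k1" (the pictures are not rectified: a ray, as slopes to the right and down, at radius r is drawn at 1 + k1 r^2 times it, then the intrinsics apply), "R" (3x3) and "t" (3): a world point X has camera coordinates R X + t; the wrist camera has in their place "tool_from_camera" (4x4, takes a point from camera to tool coordinates, whose origin is the TCP and whose axes are the flange's). Camera axes: x right, y down, z forward; pixel columns grow to the right and rows downward; lengths in mm; the calibration is good to about 2 mm. A picture is of the moment at which its call begins: read the wrist's pose just before it. camera_info takes no time and is no camera call.
- hand_in(): hands the job in; it is judged then, once.
The state is a dict: "t": time; "joints": joint angles; "dq": joint speeds; "joint_torque": joint torques, N m; "position": TCP position; "tool_rot": TCP orientation; "ft_force": force on the tool from outside, world axes, zero at the start; "wrist_torque": the same for the moment, N m; "finger_gap": opening from 0.0 (shut) to 1.0 (fully open); "grasp_force": force on a finger pad.
Only numpy, scipy, OpenCV 4.12 (cv2) and the standard library are available. Lean on these libraries where they do the work, as an engineer would, in place of code of your own. Each camera call takes 0.05 s, during which the arm holds its last target. There are 200 camera calls.

TASK

The blue hinged upper half of the brazing jig stands open over the copper tube: first swing it down onto the lower half. Then lift the orange-handled locking pin up and off its two-pronged hook and push it down through the aligned holes of both halves until its collar squeezes the jig fully shut. The hinge is sprung, so finish still gripping the pin and pressing it down to keep the halves shut, and leave the brick, pliers, brass fitting and tin where they are.

Things in the scene. Friction and masses are not known exactly. Their poses are not given: they have to be found in the camera images.
- jig: lower half of the jig, aluminium, fixed, 130 (x) x 90 (y) x 34 mm high (low feet to x +-95, y +-58 mm). Origin: centre of its underside; z up, x towards the hinge side. Hinge axis along y at x = +72 mm, 34 mm above the bench. Across it along y at x = +5 mm lies a copper tube, part of the jig: 26 mm (31 mm at its brass sleeve), axis 34 mm up, ends at y = +-80 mm.
- jig_top (a joint): angle of the blue upper half: 0 fully shut, flat on the lower half; grows as its free end (robot's side) swings up and over towards jig +x. Starts at 0.9 to 1.4 rad, stop at 1.6. Stiff sprung hinge: stays where left, but from shut it springs back ajar to about 0.05 to 0.1 rad (hole 6 to 11 mm high). 4 to 6 N down at its hole shuts it.
- upper_hole (a point): centre of the hole's mouth on the outer face (top when shut) of the blue upper half; z out of that face, x along the plate to the hinge. Hole 14 mm across, through 14 mm, 112 mm from the hinge axis. Outer face 14 mm off the plane through the hinge. Plate 90 mm wide (y +-45), flat from 91 to 137 mm (free end) from the hinge; a saddle from 91 to 43 mm rises 10 mm more. 0.4 kg.
- lower_hole (a point): centre of the mouth of the hole in the lower half, on its upper face 34 mm above the bench, z up. Hole 13 mm across, upright, straight through, at jig x = -40 mm, y = 0.
- stand: fixed hook stand. Origin on the bench below the pin's axis; x points from pin to post. Base 150 x 100 x 10 mm (x -30 to +120), 16 mm post at x = +95 mm, 121 mm high. Two prongs along x, 6 mm wide, 15 mm apart inside, tops 120 mm up: the pin's shaft hangs between them, its collar on top. Their ends (x = -25 mm) and a back stop (x = +25 mm) turn up 8 mm, so lift the pin before drawing it away.
- pin_grip (a point): centre of the pin's orange handle, half-way up: upright cylinder 18 mm across, 41 mm high. z runs along the pin, away from its tip. Below the handle a steel collar 30 mm across, 5 mm thick, its underside 26 mm below this point; below that a shaft 10 mm across, 45 mm long. It hangs tip down. About 0.06 to 0.13 kg.
- pin_tip (a point): tip of the pin's shaft, 71 mm below pin_grip and 45 mm below the collar's underside; the last 7 mm taper to 4 mm across. z runs along the pin towards the handle.
- brick: bystander: loose red brick 110 x 75 x 45 mm lying on the bench, origin at the centre of its underside
- pliers: bystander: loose steel pliers with orange handles, 200 mm long, 60 mm wide, 12 mm high, lying along their x with the handles to -x; origin under the pivot
- fitting: bystander: loose brass hexagon fitting, 32 mm across, 38 mm high, standing; origin at the centre of its underside
- tin: bystander: loose closed tin with a green band, 64 mm across, 60 mm high, standing; origin at the centre of its underside
There are look-alikes about, which are no part of the job. There is more than one size of the jig; the job needs the smallest.

How it is judged (in metres and radians):
On the way, in this order (a step that is already met when the one before it is completed fails the run):
1. the upper half is swung down to within 0.15 rad of shut (value of joint jig_top below 0.15 rad), for 0.2 s.
2. the pin is held in the fingers, off the hook and clear of it (contact force between pin and the fingers above 1 N and contact force between pin and stand below 0.05 N and horizontal distance between pin_grip and stand above 0.06 m), for 0.1 s.
At the end, for the whole second after the job is handed in: Through the last second the upper half is shut to within 0.03 rad, the pin stands in both holes (tip at least 25 mm into the lower half, within 5 mm of the hole's axis and 0.15 rad of upright), the pin presses on the jig with more than 2 N and the fingers grip the pin with more than 2 N (value of joint jig_top below 0.03 rad and horizontal distance between pin_tip and lower_hole below 0.005 m and z of pin_tip in the frame of lower_hole below -0.025 m and angle between the z axis of pin_tip and the z axis of lower_hole, either way round below 0.15 rad and contact force between pin and jig above 2 N and contact force between pin and the fingers above 2 N); the arm keeps its last pose, push and grip.
It fails at once if a bystander (brick, pliers, fitting or tin) is moved more than 20 mm (distance of any of brick, pliers, fitting, tin from where it was at the start of the episode above 0.02 m).
It also fails if it takes over 67 s, if anything falls off the work surface, if the arm or the gripper's body presses on something with over 40 N, if the wrist force passes 120 N, or if a joint passes its speed limit or range.

## Working session

There is one attempt and no reset: what is moved stays moved. The work goes in short steps, Python scripts to look and compute and a tool call to move; the robot and the scene stay as the last step left them, time stands still between calls to the robot, and variables do not carry over. Pictures are saved under pics/ and viewed, at most 10 in all, crops included, and the job is handed in when it is done.

Besides the shell and the picture viewer there is one more tool, called after "Request:" in YAML: its name, and indented under it one key for each argument. send_rows: Moves the arm, as the interface text tells. Its arguments: {"type":"object","properties":{"motion":{"type":"array"},"newtons":{"type":"number"}},"required":["motion"]}

```bash
mkdir -p pics; python3 - <<'E'
from plant import status, imaging
import cv2,numpy as np
print(status.get_obs())
for n in ['scene','top','wrist']:
    print(n,imaging.camera_info(n))
    im=imaging.get_image(n); cv2.imwrite(f'pics/{n}0.png',im[:,:,::-1])
E
```

```text
{'t': 0.0, 'joints': array([-7.81502999e+01,  1.96369467e+01,  8.73785805e+01,  6.45626547e-04,
        7.30759338e+01, -8.36466281e+00]), 'dq': array([ 0.07334808,  0.00473231, -0.07845237,  0.03122608, -0.03729094,
       -0.0883963 ]), 'joint_torque': array([ 7.77659006e-04, -4.33681440e+01, -2.46007884e+01, -3.29456598e-04,
        7.89303042e-03, -1.63005984e-05]), 'position': array([ 181.34692274, -492.23958508,  230.6131281 ]), 'tool_rot': array([-1.79909602e+02, -1.39158871e-02,  2.02141635e+01]), 'ft_force': array([ 0.1888512 , -0.57589811,  0.21499388]), 'wrist_torque': array([ 0.03997173,  0.02377675, -0.04223014]), 'grasp_force': 0.0, 'finger_gap': 0.9954277795274546}
scene {'vfov': 57.54421530801308, 'cx': 279.40282675149047, 'cy': 209.28533357728784, 'k1': 0.008357125843498157, 'R': array([[ 0.32438681,  0.94590418, -0.0062025 ],
       [ 0.55307238, -0.19498104, -0.80999589],
       [-0.76738787,  0.25932155, -0.58640275]]), 't': array([-176.75712796, -165.5307056 , 1395.39935029])}
top {'vfov': 57.936610163163536, 'cx': 280.61403100612307, 'cy': 207.5139096007999, 'k1': 0.03074024940853837, 'R': array([[-5.45842450e-04, -9.99998484e-01,  1.65368935e-03],
       [-9.89134456e-01,  2.96797530e-04, -1.47013401e-01],
       [ 1.47012687e-01, -1.71596727e-03, -9.89133118e-01]]), 't': array([ -11.74726677,  511.90203373, 1011.96957191])}
wrist {'vfov': 61.56134748823884, 'cx': 269.83620414700033, 'cy': 204.904737389546, 'k1': -0.035102517686204315, 'tool_from_camera': array([[ 6.27425524e-04, -9.58671659e-01, -2.84514071e-01,
         7.38987699e+01],
       [ 9.99999684e-01,  4.62435430e-04,  6.47073740e-04,
        -6.45140616e-01],
       [-4.88761869e-04, -2.84514387e-01,  9.58671646e-01,
        -1.42744348e+02],
       [ 0.00000000e+00,  0.00000000e+00,  0.00000000e+00,
         1.00000000e+00]])}
```

View pics/scene0.png

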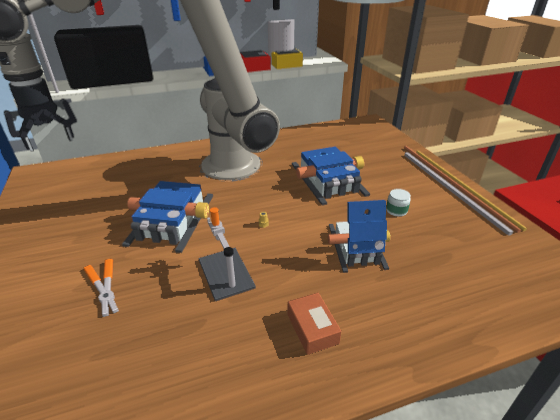

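View pics/top0.png

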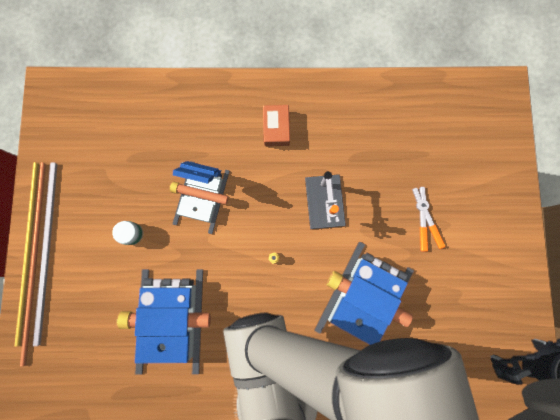

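The scene view shows three jigs: closed ones at (170,210) and (333,170), and an open one at (360,235). In the top view they are at (370,295), (165,320) and (200,195). The open one looks smallest, and it is the only one with its upper half standing up. The pin hangs on the stand at top (334,210). I'll confirm both in one enlarged crop.

```bash
cat > h.py <<'E'
import numpy as np,cv2
from plant import status, imaging
from scipy.spatial.transform import Rotation as Ro
def cam(n,obs=None):
    c=imaging.camera_info(n); f=210/np.tan(np.radians(c['vfov']/2))
    if n=='wrist':
        T=c['tool_from_camera']; o=obs or status.get_obs()
        W=np.eye(4); W[:3,:3]=Ro.from_euler('xyz',o['tool_rot'],degrees=True).as_matrix(); W[:3,3]=o['position']
        C=np.linalg.inv(W@T); R,t=C[:3,:3],C[:3,3]
    else: R,t=c['R'],c['t']
    return c,f,np.array(R),np.array(t)
def ray(C,uv):
    c,f,R,t=C; d=np.array([(uv[0]-c['cx'])/f,(uv[1]-c['cy'])/f]); s=d.copy()
    for _ in range(10): s=d/(1+c['k1']*(s@s))
    v=R.T@np.array([s[0],s[1],1]); return -R.T@t, v/np.linalg.norm(v)
def onz(C,uv,z):
    o,v=ray(C,uv); return o+v*(z-o[2])/v[2]
def proj(C,X):
    c,f,R,t=C; p=R@np.array(X,float)+t; s=p[:2]/p[2]; s=s*(1+c['k1']*(s@s)); return np.array([c['cx']+f*s[0],c['cy']+f*s[1]])
def tri(rays):
    A=np.zeros((3,3));b=np.zeros(3)
    for o,v in rays:
        P=np.eye(3)-np.outer(v,v);A+=P;b+=P@o
    X=np.linalg.solve(A,b); return X,[np.linalg.norm(np.cross(X-o,v)) for o,v in rays]
def snap(n,name):
    o=status.get_obs(); im=imaging.get_image(n)[:,:,::-1].copy(); cv2.imwrite(f'pics/{name}.png',im); return im,cam(n,o)
E
python3 - <<'E'
from h import *
t=cv2.imread('pics/top0.png'); s=cv2.imread('pics/scene0.png')
a=cv2.resize(t[140:245,150:360],(800,400),interpolation=cv2.INTER_CUBIC)
b=cv2.resize(s[190:300,190:400],(382,200),interpolation=cv2.INTER_CUBIC)
b1=cv2.resize(s[190:270,315:405],(225,200),interpolation=cv2.INTER_CUBIC)
b2=cv2.resize(s[200:300,195:265],(140,200),interpolation=cv2.INTER_CUBIC)
z=np.zeros((600,800,3),np.uint8); z[:400]=a; z[400:,:382]=b; z[400:,390:615]=b1; z[400:,630:770]=b2
cv2.imwrite('pics/crop1.png',z)
C=cam('top')
for p in [(175,320),(330,168)]: print(p,onz(C,p,0))
E
```

```text
(175, 320) [206.82713333 276.76448344   0.        ]
(330, 168) [ 633.78773485 -155.88166257    0.        ]
```

View pics/crop1.png

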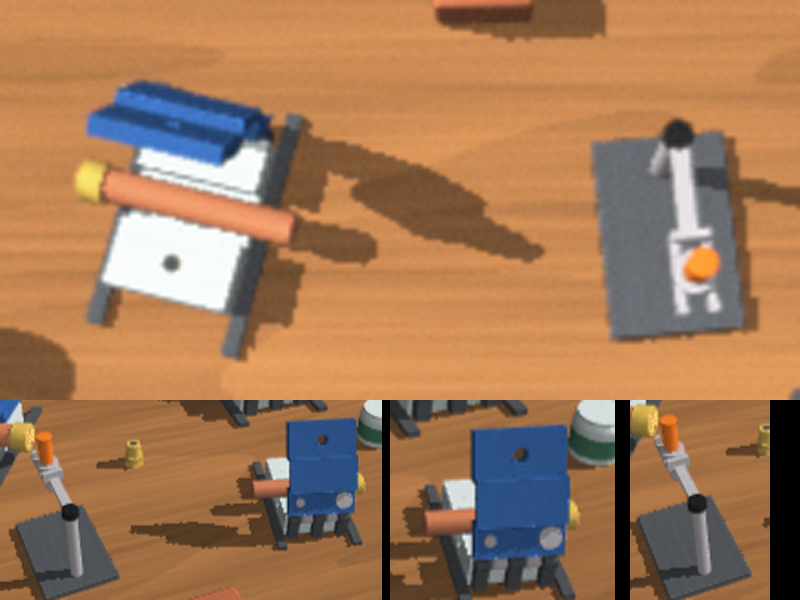

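The crop shows the open blue jig with its tube, yellow sleeve and lower hole at top ≈(195,209). The orange-handled pin is on the forked stand at top ≈(334,209), and the hole in the upper half is at scene ≈(367,211). The open jig is clearly the smallest. Next I compute its geometry.

```bash
cat >> h.py <<'E'
def crop(p): return (150+p[0]/800*210-.5, 140+p[1]/400*105-.5)
E
python3 - <<'E'
from h import *
C=cam('top'); S=cam('scene')
np.set_printoptions(precision=1,suppress=True)
LH=onz(C,crop((171,263)),34); print('LH',LH)
a=onz(C,crop((82,181)),36); b=onz(C,crop((291,228)),36); print('tube',a,b,np.linalg.norm(a-b))
f=[onz(C,crop(p),8) for p in [(97,320),(232,355),(294,118)]]; print('feet',f, np.linalg.norm(f[2]-f[1]),np.linalg.norm(f[1]-f[0]))
d=(f[2]-f[1])[:2]; print('yaw feet',np.degrees(np.arctan2(d[1],d[0])))
d=(a-b)[:2]; yaw=np.arctan2(d[1],d[0])-np.pi/2; print('yaw tube',np.degrees(yaw))
X=np.array([np.cos(yaw),np.sin(yaw),0]);Y=np.array([-X[1],X[0],0])
J=LH-np.array([0,0,34])+40*X; print('jig',J,'hinge',J+72*X)
# upper hole: scene ray with plane y_jig=0
o,v=ray(S,(315+130/2.5,190+53/2.5)); P=o+v*((LH-o)@Y)/(v@Y); H=J+72*X+np.array([0,0,34])
r=P-H; ang=np.arctan2(r[2],-(r@X))-np.arctan2(14,112)
print('uh',P,'r',np.linalg.norm(r),'(113 exp) angle',ang)
# joint angle by circle/ray best
for th in np.arange(.8,1.61,.1):
    Q=H+X*(-112*np.cos(th)+14*np.sin(th))+np.array([0,0,112*np.sin(th)+14*np.cos(th)]); print(th,proj(S,Q),Q)
# pin: orange mask
for n,k,box in [('top0',C,(315,190,355,230)),('scene0',S,(195,195,235,235))]:
    im=cv2.imread(f'pics/{n}.png'); h=cv2.cvtColor(im,cv2.COLOR_BGR2HSV); m=cv2.inRange(h,(5,190,140),(18,255,255))
    x0,y0,x1,y1=box; ys,xs=np.nonzero(m[y0:y1,x0:x1]); print(n,xs.min()+x0,xs.max()+x0,ys.min()+y0,ys.max()+y0,xs.mean()+x0,ys.mean()+y0,len(xs))
st=[onz(C,crop(p),10) for p in [(593,143),(722,133),(742,327),(614,338)]]; print('stand',st)
print('post top',onz(C,crop((677,133)),121))
E
```

```text
LH [509.7 227.   34. ]
tube [570.  293.3  36. ] [535.2 140.1  36. ] 157.14201194109668
feet [array([470.8, 286.1,   8. ]), array([444.7, 185.7,   8. ]), array([624.4, 143.6,   8. ])] 184.54837113697326 103.72313451912645
yaw feet -13.189245901780515
yaw tube -12.815549888526613
jig [548.7 218.1   0. ] hinge [618.9 202.1   0. ]
uh [584.7 209.9 138.7] r 110.37423323568134 (113 exp) angle 1.1230618042918683
0.8 [362.4 208.2] [552.6 217.2 124.1]
0.9 [363.8 208.3] [561.7 215.1 130.4]
1.0 [365.2 208.9] [571.4 212.9 135.8]
1.1 [366.7 209.9] [581.5 210.6 140.2]
1.2 [368.2 211.4] [592.  208.2 143.5]
1.2999999999999998 [369.7 213.4] [602.8 205.8 145.7]
1.4 [371.2 215.9] [613.8 203.3 146.7]
1.5 [372.6 218.8] [624.8 200.8 146.7]
1.5999999999999999 [374.1 222.2] [635.7 198.3 145.5]
top0 330 337 206 212 333.8139534883721 209.1627906976744 43
scene0 210 218 207 224 214.66086956521738 215.48695652173913 115
stand [array([604.6, -82.6,  10. ]), array([ 612.3, -180.1,   10. ]), array([ 465.2, -191.5,   10. ]), array([457. , -96.7,  10. ])]
post top [ 585.8 -132.   121. ]
```

Request:
send_rows:
  motion:
    - {"rz": 0.9,"claw": 255}
    - {"rz": 0.9,"claw": 255}
    - {"rz": 0.9,"claw": 255}
    - {"rz": 0.9,"claw": 255}
    - {"rz": 0.9,"claw": 255}
    - {"rz": 0.9,"claw": 255}
    - {"rz": 0.9,"claw": 255}
    - {"rz": 0.9,"claw": 255}

```text
$.motion[0]: bad value
```

Request:
send_rows:
  motion:
    - {"tx": 0.21,"ty": -0.92}
    - {"tx": 0.21,"ty": -0.92}
    - {"tx": 0.21,"ty": -0.92}
    - {"tx": 0.21,"ty": -0.92}
    - {"tx": 0.21,"ty": -0.92}
    - {"tx": 0.21,"ty": -0.92}
    - {"tx": 0.21,"ty": -0.92}
    - {"tx": 0.21,"ty": -0.92}
    - {"tx": 0.21,"ty": -0.92}
    - {"tx": 0.21,"ty": -0.92}
    - {"tx": 0.21,"ty": -0.92}
    - {"tx": 0.21,"ty": -0.92}
    - {"tx": 0.21,"ty": -0.92}
    - {"tx": 0.21,"ty": -0.92}
    - {}
    - {}

```text
$.motion[0]: bad value
```

Request:
send_rows:
  motion:
    - {"tx": 0,"ty": 0,"tz": 0,"rx": 0,"ry": 0,"rz": 0.9,"claw": 255}
    - {"tx": 0,"ty": 0,"tz": 0,"rx": 0,"ry": 0,"rz": 0.9,"claw": 255}
    - {"tx": 0,"ty": 0,"tz": 0,"rx": 0,"ry": 0,"rz": 0.9,"claw": 255}
    - {"tx": 0,"ty": 0,"tz": 0,"rx": 0,"ry": 0,"rz": 0.9,"claw": 255}
    - {"tx": 0,"ty": 0,"tz": 0,"rx": 0,"ry": 0,"rz": 0.9,"claw": 255}
    - {"tx": 0,"ty": 0,"tz": 0,"rx": 0,"ry": 0,"rz": 0.9,"claw": 255}
    - {"tx": 0,"ty": 0,"tz": 0,"rx": 0,"ry": 0,"rz": 0.9,"claw": 255}
    - {"tx": 0,"ty": 0,"tz": 0,"rx": 0,"ry": 0,"rz": 0.9,"claw": 255}

```text
t: 1.15
position: [181.4, -492.5, 231.0]
tool_rot: [-180.0, 0.0, -12.9]
ft_force: [0.3, -0.4, 0.0]
finger_gap: 0.002
grasp_force: 0.0
```

Request:
send_rows:
  motion:
    - {"tx": 0.21,"ty": -0.92,"tz": 0,"rx": 0,"ry": 0,"rz": 0,"claw": 255}
    - {"tx": 0.21,"ty": -0.92,"tz": 0,"rx": 0,"ry": 0,"rz": 0,"claw": 255}
    - {"tx": 0.21,"ty": -0.92,"tz": 0,"rx": 0,"ry": 0,"rz": 0,"claw": 255}
    - {"tx": 0.21,"ty": -0.92,"tz": 0,"rx": 0,"ry": 0,"rz": 0,"claw": 255}
    - {"tx": 0.21,"ty": -0.92,"tz": 0,"rx": 0,"ry": 0,"rz": 0,"claw": 255}
    - {"tx": 0.21,"ty": -0.92,"tz": 0,"rx": 0,"ry": 0,"rz": 0,"claw": 255}
    - {"tx": 0.21,"ty": -0.92,"tz": 0,"rx": 0,"ry": 0,"rz": 0,"claw": 255}
    - {"tx": 0.21,"ty": -0.92,"tz": 0,"rx": 0,"ry": 0,"rz": 0,"claw": 255}
    - {"tx": 0.21,"ty": -0.92,"tz": 0,"rx": 0,"ry": 0,"rz": 0,"claw": 255}
    - {"tx": 0.21,"ty": -0.92,"tz": 0,"rx": 0,"ry": 0,"rz": 0,"claw": 255}
    - {"tx": 0.21,"ty": -0.92,"tz": 0,"rx": 0,"ry": 0,"rz": 0,"claw": 255}
    - {"tx": 0.21,"ty": -0.92,"tz": 0,"rx": 0,"ry": 0,"rz": 0,"claw": 255}
    - {"tx": 0.21,"ty": -0.92,"tz": 0,"rx": 0,"ry": 0,"rz": 0,"claw": 255}
    - {"tx": 0.21,"ty": -0.92,"tz": 0,"rx": 0,"ry": 0,"rz": 0,"claw": 255}
    - {"tx": 0,"ty": 0,"tz": 0,"rx": 0,"ry": 0,"rz": 0,"claw": 255}
    - {"tx": 0,"ty": 0,"tz": 0,"rx": 0,"ry": 0,"rz": 0,"claw": 255}

```text
t: 3.15
position: [524.0, 221.7, 230.6]
tool_rot: [179.9, 0.1, -12.8]
ft_force: [-1.2, -0.2, 1.0]
finger_gap: 0.001
grasp_force: 0.0
```

```bash
python3 - <<'E'
from h import *
print(status.get_obs()['position'],status.get_obs()['tool_rot'])
im,C=snap('wrist','w1')
print(proj(C,[509.7,227,34]))
E
```

```text
[523.99965206 221.66276201 230.63854116] [ 1.79933669e+02  7.11325550e-02 -1.27556868e+01]
[268.70316104 192.91033129]
```

View pics/w1.png

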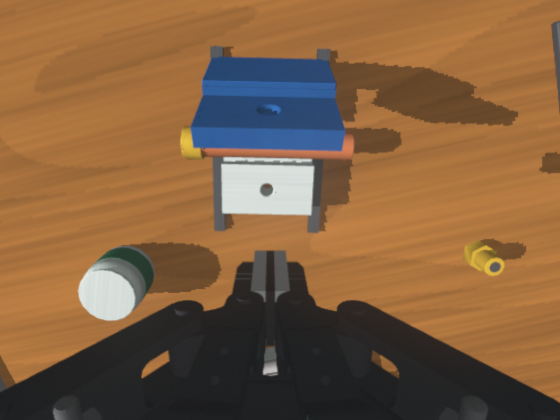

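The wrist view shows the lower hole at (266,189.5), the upper hole at (269,110), and the seam of the shut fingertips at about (270,252). Next I check the wrist calibration against the fingertip.

```bash
python3 - <<'E'
from h import *
np.set_printoptions(precision=1,suppress=True)
im=cv2.imread('pics/w1.png'); C=cam('wrist'); p=status.get_obs()['position']
print('TCP px',proj(C,p))
g=im[175:205,250:285].astype(float).sum(2); m=(g<330).astype(np.uint8)
n,l,s,c=cv2.connectedComponentsWithStats(m); print(s[1:],c[1:]+[250,175])
b=im[240:262,250:292].sum(2); print(b[::3,::3])
for q in [(266,189.5)]: print('LH wrist',onz(C,q,34))
yb=onz(C,(184,143),36);ob=onz(C,(352,147),36);print('tube',yb,ob)
X=np.array([np.cos(np.radians(-13)),np.sin(np.radians(-13)),0]); LH=onz(C,(266,189.5),34)
H=LH+112*X
for th in np.arange(.9,1.41,.1):
    Q=H+X*(-112*np.cos(th)+14*np.sin(th))+np.array([0,0,112*np.sin(th)+14*np.cos(th)]); print(th,proj(C,Q))
E
```

```text
TCP px [272.7 271.2]
[[11  9 11 11 97]] [[266.2 189. ]]
[[359 364 364 371 371 374 374 378 379 378 376 372 372 372]
 [371 372 373 377 378 376 375 372 372 370 369 367 363 364]
 [375 373 373 370 368 368 368 365 364 361 364 360 360 359]
 [365 365 361 361 358 359 353 350 351 355 352 350 354 354]
 [361 358 264 262 263 257 137 136 231 263 264 263 336 351]
 [354 353 260 260 261 256 135 131 226 261 260 260 327 349]
 [357 336 260 259 258 253 126 127 223 262 261 261 312 349]
 [282 284 260 257 259 252 127 124 223 259 259 259 267 278]]
LH wrist [513.8 228.4  34. ]
tube [576.1 294.2  36. ] [536.9 138.7  36. ]
0.9 [264.8 148.3]
1.0 [264.7 134.4]
1.1 [264.6 118.7]
1.2 [264.6 101.3]
1.2999999999999998 [264.5  82.7]
1.4 [264.5  63.1]
```

Request:
send_rows:
  motion:
    - {"tx": 0.69,"ty": -0.01,"tz": 0,"rx": 0,"ry": 0,"rz": 0,"claw": 255}
    - {"tx": 0.69,"ty": -0.01,"tz": 0,"rx": 0,"ry": 0,"rz": 0,"claw": 255}
    - {"tx": 0.69,"ty": -0.01,"tz": 0,"rx": 0,"ry": 0,"rz": 0,"claw": 255}
    - {"tx": 0,"ty": 0,"tz": 0.45,"rx": 0,"ry": 0,"rz": 0,"claw": 255}
    - {"tx": 0,"ty": 0,"tz": 0.45,"rx": 0,"ry": 0,"rz": 0,"claw": 255}
    - {"tx": 0,"ty": 0,"tz": 0.46,"rx": 0,"ry": 0,"rz": 0,"claw": 255}
    - {"tx": 0,"ty": 0,"tz": 0,"rx": 0,"ry": 0,"rz": 0,"claw": 255}
    - {"tx": -0.2,"ty": 0,"tz": 0,"rx": 0,"ry": 0,"rz": 0,"claw": 255}
    - {"tx": -0.2,"ty": 0,"tz": 0,"rx": 0,"ry": 0,"rz": 0,"claw": 255}
    - {"tx": -0.2,"ty": 0,"tz": 0,"rx": 0,"ry": 0,"rz": 0,"claw": 255}
    - {"tx": 0,"ty": 0,"tz": 0,"rx": 0,"ry": 0,"rz": 0,"claw": 255}

```text
t: 4.58
position: [610.0, 204.7, 150.6]
tool_rot: [-180.0, -0.0, -12.7]
ft_force: [0.3, -0.4, 0.3]
finger_gap: -0.002
grasp_force: 0.0
```

Request:
send_rows:
  motion:
    - {"tx": -0.23,"ty": 0,"tz": 0.03,"rx": 0,"ry": 0,"rz": 0,"claw": 255}
    - {"tx": -0.23,"ty": 0,"tz": 0.1,"rx": 0,"ry": 0,"rz": 0,"claw": 255}
    - {"tx": -0.23,"ty": 0,"tz": 0.1,"rx": 0,"ry": 0,"rz": 0,"claw": 255}
    - {"tx": -0.16,"ty": 0,"tz": 0.12,"rx": 0,"ry": 0,"rz": 0,"claw": 255}
    - {"tx": -0.16,"ty": 0,"tz": 0.12,"rx": 0,"ry": 0,"rz": 0,"claw": 255}
    - {"tx": 0,"ty": 0,"tz": 0,"rx": 0,"ry": 0,"rz": 0,"claw": 255}

```text
t: 5.32
position: [550.8, 217.6, 120.7]
tool_rot: [179.9, 0.1, -12.8]
ft_force: [0.5, -0.9, 0.3]
finger_gap: 0.001
grasp_force: 0.0
```

```bash
python3 - <<'E'
from h import *
s,_=snap('scene','s2'); cv2.imwrite('pics/s2c.png',cv2.resize(s[130:290,270:450],(720,640)[::1] if 0 else (675,600),interpolation=cv2.INTER_CUBIC))
E
```

```text
(no output)
```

View pics/s2c.png

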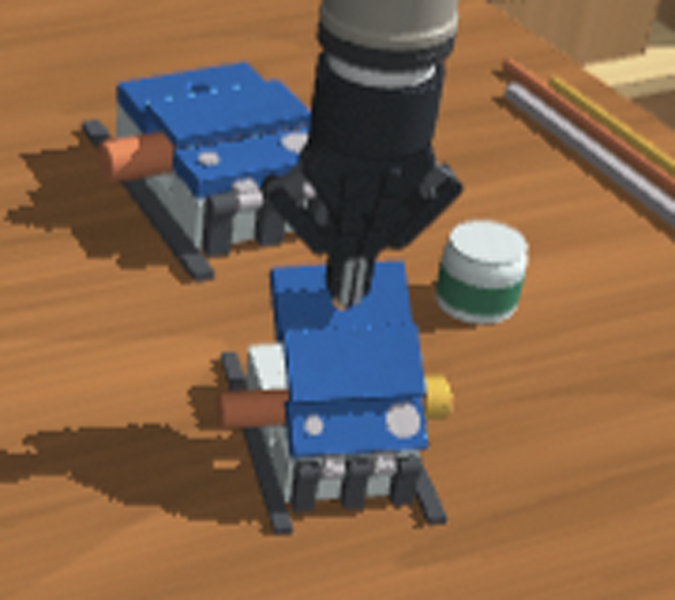

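The view shows the plate swinging down under the shut fingers, which touch near its hole at about crop (350,300). The tin is well clear. I continue the arc.

Request:
send_rows:
  motion:
    - {"tx": -0.13,"ty": 0,"tz": 0.15,"rx": 0,"ry": 0,"rz": 0,"claw": 255}
    - {"tx": -0.13,"ty": 0,"tz": 0.15,"rx": 0,"ry": 0,"rz": 0,"claw": 255}
    - {"tx": -0.1,"ty": 0,"tz": 0.17,"rx": 0,"ry": 0,"rz": 0,"claw": 255}
    - {"tx": -0.1,"ty": 0,"tz": 0.17,"rx": 0,"ry": 0,"rz": 0,"claw": 255}
    - {"tx": -0.06,"ty": 0,"tz": 0.19,"rx": 0,"ry": 0,"rz": 0,"claw": 255}
    - {"tx": -0.06,"ty": 0,"tz": 0.19,"rx": 0,"ry": 0,"rz": 0,"claw": 255}
    - {"tx": 0,"ty": 0,"tz": 0,"rx": 0,"ry": 0,"rz": 0,"claw": 255}

```text
t: 6.25
position: [516.7, 225.0, 58.9]
tool_rot: [179.9, 0.2, -12.8]
ft_force: [-0.3, -0.3, -0.9]
finger_gap: 0.002
grasp_force: 0.0
```

Request:
send_rows:
  motion:
    - {"tx": 0,"ty": 0,"tz": 0.08,"rx": 0,"ry": 0,"rz": 0,"claw": 255}
    - {"tx": 0,"ty": 0,"tz": 0.08,"rx": 0,"ry": 0,"rz": 0,"claw": 255}
    - {"tx": 0,"ty": 0,"tz": 0,"rx": 0,"ry": 0,"rz": 0,"claw": 255}
    - {"tx": 0,"ty": 0,"tz": 0,"rx": 0,"ry": 0,"rz": 0,"claw": 255}

```text
t: 6.75
position: [517.9, 225.0, 50.5]
tool_rot: [180.0, 0.0, -12.8]
ft_force: [0.6, 1.2, 0.8]
finger_gap: 0.001
grasp_force: 0.1
```

Request:
send_rows:
  motion:
    - {"tx": 0,"ty": 0,"tz": 0.04,"rx": 0,"ry": 0,"rz": 0,"claw": 255}
    - {"tx": 0,"ty": 0,"tz": 0.03,"rx": 0,"ry": 0,"rz": 0,"claw": 255}
    - {"tx": 0,"ty": 0,"tz": 0,"rx": 0,"ry": 0,"rz": 0,"claw": 255}
    - {"tx": 0,"ty": 0,"tz": 0,"rx": 0,"ry": 0,"rz": 0,"claw": 255}

```text
t: 7.25
position: [517.6, 225.2, 47.1]
tool_rot: [180.0, 0.0, -12.8]
ft_force: [-3.8, -1.2, 7.0]
finger_gap: 0.001
grasp_force: 3.8
```

Request:
send_rows:
  motion:
    - {"tx": 0,"ty": 0,"tz": -0.2,"rx": 0,"ry": 0,"rz": 0,"claw": 255}
    - {"tx": 0,"ty": 0,"tz": -0.7,"rx": 0,"ry": 0,"rz": 0,"claw": 255}
    - {"tx": 0.1,"ty": 0,"tz": -0.8,"rx": 0,"ry": 0,"rz": 0,"claw": 255}
    - {"tx": 0.1,"ty": 0,"tz": -0.8,"rx": 0,"ry": 0,"rz": 0,"claw": 255}
    - {"tx": 0,"ty": 0,"tz": -0.5,"rx": 0,"ry": 0,"rz": 0,"claw": 0}
    - {"tx": 0,"ty": 0,"tz": 0,"rx": 0,"ry": 0,"rz": 0,"claw": 0}

```text
t: 8.0
position: [531.0, 222.9, 229.6]
tool_rot: [-179.8, -0.3, -12.8]
ft_force: [-0.2, 0.2, -0.2]
finger_gap: 0.418
grasp_force: 0.0
```

```bash
python3 - <<'E'
from h import *
np.set_printoptions(precision=1,suppress=True)
im,C=snap('wrist','w3'); p=status.get_obs()['position']; print(p)
pp=proj(C,[513,226,50]); print(pp)
x0,y0=int(pp[0])-25,int(pp[1])-25
h=cv2.cvtColor(im,cv2.COLOR_BGR2HSV); sub=h[y0:y0+50,x0:x0+50]; m=((sub[...,2]<70)|(cv2.inRange(sub,(100,120,0),(130,255,255))==0)).astype(np.uint8)
n,l,s,c=cv2.connectedComponentsWithStats(m); print(s[1:],c[1:]+[x0,y0])
S=cam('scene');T=cam('top')
X,e=tri([ray(T,(333.8,209.2)),ray(S,(214.7,215.5))]); print('pin',X,e); print('pin top by plane',onz(T,(333.8,209.2),164),onz(T,(333.8,209.2),166.5),onz(S,(214.7,215.5),146))
cv2.imwrite('pics/w3c.png',np.hstack([im[60:260,170:370][:,:,:]]*1).repeat(3,0).repeat(3,1))
E
```

```text
[530.  222.6 227.5]
[272.6 201.9]
[[ 16  19  15  14 161]] [[270.1 201.6]]
pin [ 491.6 -142.1  147.5] [np.float64(1.2223872085519263), np.float64(1.222387208552018)]
pin top by plane [ 489.  -140.9  164. ] [ 488.6 -140.6  166.5] [ 489.9 -140.6  146. ]
```

View pics/w3c.png

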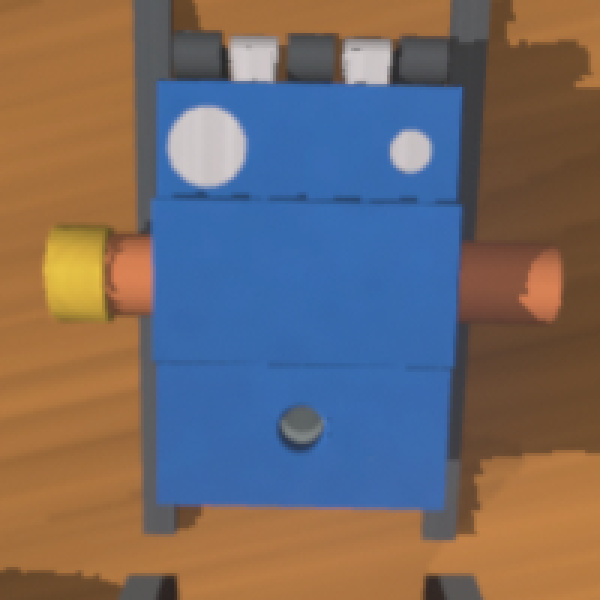

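Request:
send_rows:
  motion:
    - {"tx": 0.1,"ty": 0.86,"tz": 0,"rx": 0,"ry": 0,"rz": 0,"claw": 0}
    - {"tx": 0.1,"ty": 0.86,"tz": 0,"rx": 0,"ry": 0,"rz": 0,"claw": 0}
    - {"tx": 0.1,"ty": 0.86,"tz": 0,"rx": 0,"ry": 0,"rz": 0,"claw": 0}
    - {"tx": 0.1,"ty": 0.86,"tz": 0,"rx": 0,"ry": 0,"rz": 0,"claw": 0}
    - {"tx": 0.1,"ty": 0.86,"tz": 0,"rx": 0,"ry": 0,"rz": 0,"claw": 0}
    - {"tx": 0.1,"ty": 0.86,"tz": 0,"rx": 0,"ry": 0,"rz": 0,"claw": 0}
    - {"tx": 0.1,"ty": 0.86,"tz": 0,"rx": 0,"ry": 0,"rz": 0,"claw": 0}
    - {"tx": 0,"ty": 0,"tz": 0,"rx": 0,"ry": 0,"rz": 0,"claw": 0}
    - {"tx": 0,"ty": 0,"tz": 0,"rx": 0,"ry": 0,"rz": 0,"claw": 0}

```text
t: 9.18
position: [490.0, -138.4, 225.4]
tool_rot: [-180.0, 0.1, -12.8]
ft_force: [-0.7, -0.4, -0.0]
finger_gap: 1.0
grasp_force: 0.0
```

```bash
python3 - <<'E'
from h import *
np.set_printoptions(precision=1,suppress=True)
im,C=snap('wrist','w4'); p=status.get_obs()['position']; print(p)
print('pred top,bottom',proj(C,[490,-141,166]),proj(C,[490,-141,126]),'tcp',proj(C,p))
h=cv2.cvtColor(im,cv2.COLOR_BGR2HSV); m=cv2.inRange(h,(4,190,140),(18,255,255))
n,l,s,c=cv2.connectedComponentsWithStats(m); i=np.argsort(-s[1:,4])[:4]+1; print(s[i],c[i])
# shut check by scene
cv2.imwrite('pics/w4c.png',im)
E
```

```text
[ 490.3 -138.   225.7]
pred top,bottom [276.1 224.9] [275.2 205.9] tcp [271.6 271.3]
[[ 523  139   22   65 1150]
 [ 257  192   32   43  877]
 [ 547  133   13   20  177]] [[534.  172.1]
 [271.8 217.1]
 [554.  141.3]]
```

View pics/w4.png

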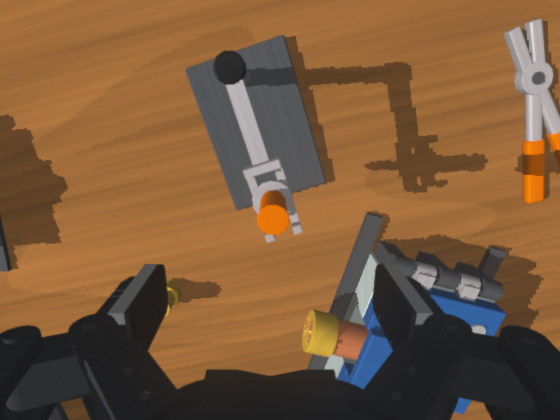

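The wrist view shows the pin handle's top at (274,219), between the open fingers at about (150,300) and (395,300). The post is at (230,67), out of the way. I descend and grip.

Request:
send_rows:
  motion:
    - {"tx": 0.02,"ty": 0.05,"tz": 0.5,"rx": 0,"ry": 0,"rz": 0,"claw": 0}
    - {"tx": 0,"ty": 0,"tz": 0.5,"rx": 0,"ry": 0,"rz": 0,"claw": 0}
    - {"tx": 0,"ty": 0,"tz": 0.4,"rx": 0,"ry": 0,"rz": 0,"claw": 0}
    - {"tx": 0,"ty": 0,"tz": 0.21,"rx": 0,"ry": 0,"rz": 0,"claw": 0}
    - {"tx": 0,"ty": 0,"tz": 0,"rx": 0,"ry": 0,"rz": 0,"claw": 0}

```text
t: 9.85
position: [490.9, -141.2, 129.4]
tool_rot: [-180.0, 0.1, -12.7]
ft_force: [1.3, 0.6, 0.3]
finger_gap: 1.002
grasp_force: 0.0
```

Request:
send_rows:
  newtons: 60
  motion:
    - {"tx": 0,"ty": 0,"tz": 0,"rx": 0,"ry": 0,"rz": 0,"claw": 255}
    - {"tx": 0,"ty": 0,"tz": 0,"rx": 0,"ry": 0,"rz": 0,"claw": 255}
    - {"tx": 0,"ty": 0,"tz": 0,"rx": 0,"ry": 0,"rz": 0,"claw": 255}
    - {"tx": 0,"ty": 0,"tz": 0,"rx": 0,"ry": 0,"rz": 0,"claw": 255}
    - {"tx": 0,"ty": 0,"tz": 0,"rx": 0,"ry": 0,"rz": 0,"claw": 255}
    - {"tx": 0,"ty": 0,"tz": 0,"rx": 0,"ry": 0,"rz": 0,"claw": 255}

```text
t: 10.6
position: [491.3, -142.3, 130.4]
tool_rot: [180.0, -0.0, -12.8]
ft_force: [-0.7, 0.7, 5.8]
finger_gap: 0.19
grasp_force: 58.4
```

Request:
send_rows:
  motion:
    - {"tx": 0,"ty": 0,"tz": -0.2,"rx": 0,"ry": 0,"rz": 0,"claw": 255}
    - {"tx": 0,"ty": 0,"tz": -0.3,"rx": 0,"ry": 0,"rz": 0,"claw": 255}
    - {"tx": 0,"ty": 0,"tz": -0.4,"rx": 0,"ry": 0,"rz": 0,"claw": 255}
    - {"tx": 0,"ty": 0,"tz": -0.4,"rx": 0,"ry": 0,"rz": 0,"claw": 255}
    - {"tx": 0,"ty": 0,"tz": 0,"rx": 0,"ry": 0,"rz": 0,"claw": 255}
    - {"tx": 0,"ty": 0,"tz": 0,"rx": 0,"ry": 0,"rz": 0,"claw": 255}

```text
t: 11.35
position: [490.6, -141.9, 207.1]
tool_rot: [-180.0, 0.1, -12.8]
ft_force: [-0.6, 0.3, -1.2]
finger_gap: 0.194
grasp_force: 58.4
```

```bash
python3 - <<'E'
from h import *
im,C=snap('wrist','w5'); o=status.get_obs(); print(o['position'],o['finger_gap'],o['grasp_force'],o['ft_force'])
s,_=snap('scene','s5'); print(proj(C,o['position']))
a=im[150:350,170:370].repeat(2,0).repeat(2,1); b=cv2.resize(s[140:290,170:320],(400,400),interpolation=cv2.INTER_CUBIC)
cv2.imwrite('pics/c5.png',np.hstack([a,b]))
E
```

```text
[ 490.50353556 -141.86315168  206.79676312] 0.19289508072064646 58.44310820102692 [ 0.45320322 -0.44840438 -0.98040926]
[272.69863465 271.16940845]
```

View pics/c5.png

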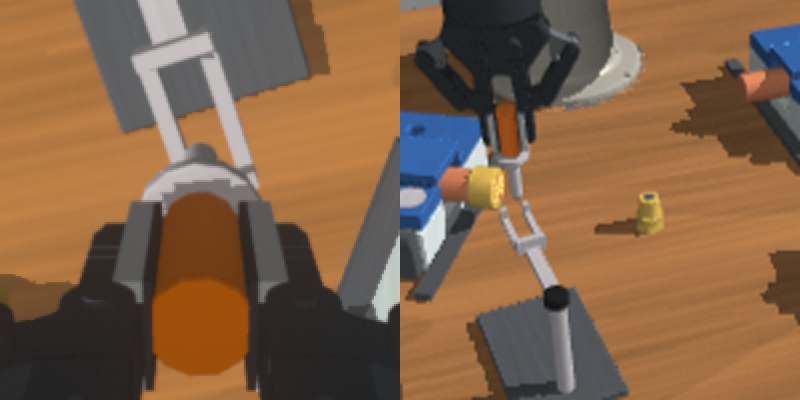

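The crop shows the pin gripped between the pads and off the hook. The handle's top is at wrist (270,313) and the tip shows beyond the collar at about (272,223). Next I compute the tip offset and the shift to a hover above the upper hole.

```bash
python3 - <<'E'
from h import *
np.set_printoptions(precision=2,suppress=True)
o=status.get_obs(); p=o['position']; C=cam('wrist',o)
for dx in (-4,-2,0,2,4):
    X=np.array([.975,-.2215,0]); print(dx,'top',proj(C,p+dx*X+[0,0,36.5]),'tip',proj(C,p+dx*X-[0,0,55]))
im=cv2.imread('pics/w5.png'); h=cv2.cvtColor(im,cv2.COLOR_BGR2HSV)
print(im[215:250:2,272].tolist())
# upper hole in w3: TCP (530,222.6,227.5), px (270.1,201.6); bias est (-2.5,-3.9)
o3=dict(o); o3['position']=np.array([530,222.6,227.5]); o3['tool_rot']=np.array([180,0,-12.8]); C3=cam('wrist',o3)
for b in [(0,0),(2.5,3.9)]: print('UH',b,onz(C3,(270.1+b[0],201.6+b[1]),56))
for n,c in(('top',cam('top')),):
    t,_=snap('top','t5'); q=proj(c,[513,226,56]).astype(int); print(q)
    sub=t[q[1]-10:q[1]+10,q[0]-10:q[0]+10]; g=sub.astype(int)[...,0]; m=(g<g.max()*.6).astype(np.uint8); n_,l,s,ce=cv2.connectedComponentsWithStats(m); print(s[1:],ce[1:]+q-10,[onz(c,e+q-10,54) for e in ce[1:]])
E
```

```text
-4 top [273.54 329.52] tip [271.96 234.53]
-2 top [273.56 324.68] tip [271.97 231.41]
0 top [273.58 319.79] tip [271.98 228.28]
2 top [273.6  314.86] tip [271.99 225.12]
4 top [273.63 309.87] tip [272.   221.95]
[[72, 125, 183], [73, 126, 186], [71, 128, 188], [79, 111, 152], [86, 87, 93], [86, 87, 92], [86, 87, 92], [86, 87, 92], [97, 99, 104], [175, 174, 182], [187, 187, 195], [185, 185, 193], [178, 178, 186], [116, 117, 122], [113, 114, 120], [90, 97, 114], [32, 66, 116], [28, 65, 116]]
UH (0, 0) [513.95 227.19  56.  ]
UH (2.5, 3.9) [509.76 225.76  56.  ]
[192 206]
[[ 9  9  5  5 13]] [[192.77 206.77]] [array([511.61, 226.97,  54.  ])]
```

Request:
send_rows:
  motion:
    - {"tx": -0.15,"ty": -0.87,"tz": 0,"rx": 0,"ry": 0,"rz": 0,"claw": 255}
    - {"tx": -0.15,"ty": -0.87,"tz": 0,"rx": 0,"ry": 0,"rz": 0,"claw": 255}
    - {"tx": -0.15,"ty": -0.87,"tz": 0,"rx": 0,"ry": 0,"rz": 0,"claw": 255}
    - {"tx": -0.15,"ty": -0.87,"tz": 0,"rx": 0,"ry": 0,"rz": 0,"claw": 255}
    - {"tx": -0.14,"ty": -0.86,"tz": 0,"rx": 0,"ry": 0,"rz": 0,"claw": 255}
    - {"tx": -0.14,"ty": -0.86,"tz": 0,"rx": 0,"ry": 0,"rz": 0,"claw": 255}
    - {"tx": -0.14,"ty": -0.86,"tz": 0,"rx": 0,"ry": 0,"rz": 0,"claw": 255}
    - {"tx": 0,"ty": 0,"tz": 0.5,"rx": 0,"ry": 0,"rz": 0,"claw": 255}
    - {"tx": 0,"ty": 0,"tz": 0.5,"rx": 0,"ry": 0,"rz": 0,"claw": 255}
    - {"tx": 0,"ty": 0,"tz": 0.32,"rx": 0,"ry": 0,"rz": 0,"claw": 255}
    - {"tx": 0,"ty": 0,"tz": 0,"rx": 0,"ry": 0,"rz": 0,"claw": 255}
    - {"tx": 0,"ty": 0,"tz": 0,"rx": 0,"ry": 0,"rz": 0,"claw": 255}

```text
t: 13.0
position: [512.3, 226.1, 129.2]
tool_rot: [-180.0, -0.0, -12.8]
ft_force: [-0.1, 0.2, -0.6]
finger_gap: 0.189
grasp_force: 58.8
```

```bash
python3 - <<'E'
from h import *
im,C=snap('wrist','w6'); o=status.get_obs(); p=o['position']; print(p,o['tool_rot'],o['finger_gap'],o['grasp_force'],o['ft_force'])
s,S=snap('scene','s6')
print('tip pred',proj(C,p-[0,0,55]),'hole pred',proj(C,[511.8,226.6,56]),'scene tip',proj(S,p-[0,0,55]),'hole',proj(S,[511.8,226.6,56]))
q=proj(S,[511.8,226.6,60]).astype(int)
a=cv2.resize(im[170:270,220:320],(400,400),interpolation=cv2.INTER_CUBIC); b=cv2.resize(s[q[1]-30:q[1]+30,q[0]-30:q[0]+30],(400,400),interpolation=cv2.INTER_CUBIC); print(q)
cv2.imwrite('pics/c6.png',np.hstack([a,b]))
E
```

```text
[512.49943406 226.10104038 129.49064927] [-1.79962767e+02 -7.70149924e-02 -1.27952634e+01] 0.19507403871252496 58.76507520675659 [-0.43902115  0.28034222 -0.96759072]
tip pred [271.83959359 228.41910533] hole pred [271.15543279 219.63688097] scene tip [355.72087876 214.3617126 ] hole [355.00062087 219.69535606]
[355 218]
```

View pics/c6.png

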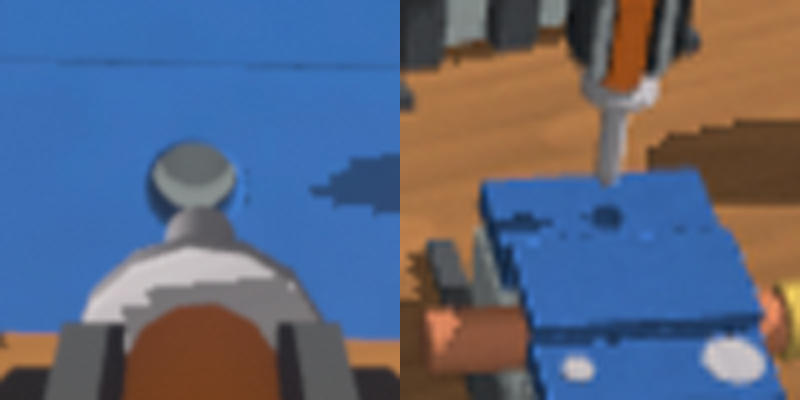

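The wrist crop shows the tip just short of the hole's centre: tip at about (270,225), hole at (268.4,217). I shift 2 mm towards −x and 0.7 mm sideways, then feel my way down.

Request:
send_rows:
  motion:
    - {"tx": -0.03,"ty": -0.01,"tz": 0.12,"rx": 0,"ry": 0,"rz": 0,"claw": 255}
    - {"tx": 0,"ty": 0,"tz": 0.12,"rx": 0,"ry": 0,"rz": 0,"claw": 255}
    - {"tx": 0,"ty": 0,"tz": 0.12,"rx": 0,"ry": 0,"rz": 0,"claw": 255}
    - {"tx": 0,"ty": 0,"tz": 0.1,"rx": 0,"ry": 0,"rz": 0,"claw": 255}
    - {"tx": 0,"ty": 0,"tz": 0,"rx": 0,"ry": 0,"rz": 0,"claw": 255}
    - {"tx": 0,"ty": 0,"tz": 0,"rx": 0,"ry": 0,"rz": 0,"claw": 255}

```text
t: 13.85
position: [510.6, 226.9, 101.1]
tool_rot: [180.0, -0.0, -12.8]
ft_force: [1.1, -0.7, -1.5]
finger_gap: 0.193
grasp_force: 58.5
```

Request:
send_rows:
  motion:
    - {"tx": 0,"ty": 0,"tz": 0.08,"rx": 0,"ry": 0,"rz": 0,"claw": 255}
    - {"tx": 0,"ty": 0,"tz": 0.08,"rx": 0,"ry": 0,"rz": 0,"claw": 255}
    - {"tx": 0,"ty": 0,"tz": 0.08,"rx": 0,"ry": 0,"rz": 0,"claw": 255}
    - {"tx": 0,"ty": 0,"tz": 0.08,"rx": 0,"ry": 0,"rz": 0,"claw": 255}
    - {"tx": 0,"ty": 0,"tz": 0,"rx": 0,"ry": 0,"rz": 0,"claw": 255}
    - {"tx": 0,"ty": 0,"tz": 0,"rx": 0,"ry": 0,"rz": 0,"claw": 255}

```text
t: 14.6
position: [510.6, 226.9, 81.8]
tool_rot: [-180.0, -0.0, -12.8]
ft_force: [3.3, -0.7, -1.2]
finger_gap: 0.196
grasp_force: 58.5
```

Request:
send_rows:
  motion:
    - {"tx": 0.01,"ty": 0,"tz": 0.07,"rx": 0,"ry": 0,"rz": 0,"claw": 255}
    - {"tx": 0,"ty": 0,"tz": 0.07,"rx": 0,"ry": 0,"rz": 0,"claw": 255}
    - {"tx": 0,"ty": 0,"tz": 0.07,"rx": 0,"ry": 0,"rz": 0,"claw": 255}
    - {"tx": 0,"ty": 0,"tz": 0.07,"rx": 0,"ry": 0,"rz": 0,"claw": 255}
    - {"tx": 0,"ty": 0,"tz": 0.04,"rx": 0,"ry": 0,"rz": 0,"claw": 255}
    - {"tx": 0,"ty": 0,"tz": 0,"rx": 0,"ry": 0,"rz": 0,"claw": 255}
    - {"tx": 0,"ty": 0,"tz": 0,"rx": 0,"ry": 0,"rz": 0,"claw": 255}

```text
t: 15.48
position: [510.8, 226.7, 62.4]
tool_rot: [180.0, 0.0, -12.8]
ft_force: [-0.8, 1.1, -0.1]
finger_gap: 0.195
grasp_force: 58.6
```

Request:
send_rows:
  motion:
    - {"tx": 0,"ty": 0,"tz": 0.04,"rx": 0,"ry": 0,"rz": 0,"claw": 255}
    - {"tx": 0,"ty": 0,"tz": 0.04,"rx": 0,"ry": 0,"rz": 0,"claw": 255}
    - {"tx": 0,"ty": 0,"tz": 0,"rx": 0,"ry": 0,"rz": 0,"claw": 255}
    - {"tx": 0,"ty": 0,"tz": 0,"rx": 0,"ry": 0,"rz": 0,"claw": 255}

```text
t: 15.98
position: [510.8, 226.9, 57.9]
tool_rot: [180.0, -0.0, -12.8]
ft_force: [-2.9, -0.7, 4.4]
finger_gap: 0.192
grasp_force: 59.0
```

Request:
send_rows:
  motion:
    - {"tx": 0,"ty": 0,"tz": 0.03,"rx": 0,"ry": 0,"rz": 0,"claw": 255}
    - {"tx": 0,"ty": 0,"tz": 0,"rx": 0,"ry": 0,"rz": 0,"claw": 255}
    - {"tx": 0,"ty": 0,"tz": 0,"rx": 0,"ry": 0,"rz": 0,"claw": 255}

```text
t: 16.35
position: [510.7, 226.9, 56.9]
tool_rot: [-180.0, -0.0, -12.8]
ft_force: [-5.0, 0.2, 11.2]
finger_gap: 0.194
grasp_force: 59.9
```

Request:
send_rows:
  motion:
    - {"tx": 0,"ty": 0,"tz": 0.02,"rx": 0,"ry": 0,"rz": 0,"claw": 255}
    - {"tx": 0,"ty": 0,"tz": 0,"rx": 0,"ry": 0,"rz": 0,"claw": 255}
    - {"tx": 0,"ty": 0,"tz": 0,"rx": 0,"ry": 0,"rz": 0,"claw": 255}

```text
t: 16.73
position: [510.7, 227.0, 56.3]
tool_rot: [-180.0, -0.0, -12.8]
ft_force: [-6.4, -0.3, 15.8]
finger_gap: 0.192
grasp_force: 60.4
```

```bash
python3 - <<'E'
from h import *
im,C=snap('wrist','w7'); s,S=snap('scene','s7'); o=status.get_obs(); print(o['position'],o['ft_force'],o['grasp_force'])
a=cv2.resize(im[100:300,170:370],(400,400),interpolation=cv2.INTER_CUBIC); b=cv2.resize(s[170:280,310:420],(400,400),interpolation=cv2.INTER_CUBIC)
cv2.imwrite('pics/c7.png',np.hstack([a,b]))
E
```

```text
[510.67189383 226.9435806   56.31810048] [-6.8585687  -0.62177598 14.9244032 ] 60.35271763801575
```

View pics/c7.png

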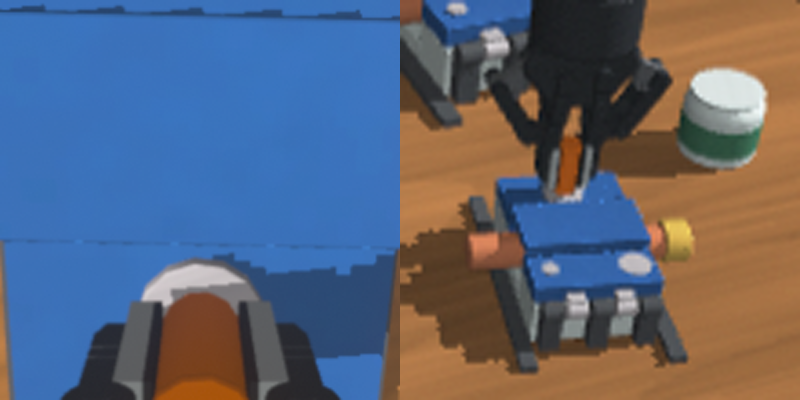

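The collar sits flat on the shut upper half, the pin is still gripped, and the push is about 15 N. I'm handing in.

```bash
python3 -c "
from plant import hand_in
print(hand_in())"
```

```text
the job is handed in; nothing more can be done
None
```

The job is handed in, with no verdict returned: the jig looks fully shut in the last picture, with the pin through both holes, its collar on the plate under about 15 N, and the pin still gripped at about 60 N; the arm's path kept clear of the four bystanders.

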